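# Seat the channel card in the logger's card tray

### The job

Fit the circuit card in the card tray: lay it flat on the tray's loading tongue in front of the guides, plug end first, and let go of it. Then slide it, by its upright grip tab, along both guides until it meets the connector, and swing both of its levers fully closed so that they draw the card fully home. Leave the other things on the worktop alone.

Things in the scene. Friction and masses are not known exactly. Their poses are not given: they have to be found in the camera images.
- card: The circuit card, loose, starts lying flat on a low rest: dark board 100 (x) x 60 (y) x 6 mm, about 0.25 kg. Origin: middle of its underside; x towards its plug end (goes in first: black plug block 40 mm wide, top at 12 mm), z up. Two grey levers are pinned at its rear corners, a metal grip tab stands between. Handle it by its long edges (y = +-30 mm) or the tab.
- edge_grip (a point): Between the card's long edges, on its underside at x = +10 mm, clear of the levers: place to grip it from above across its 60 mm width. The edges are 6 mm high and overhang the rest (and later the tongue) by 12 mm either side, so the fingertips may reach below them.
- tab_top (a point): Middle of the top edge of the grip tab, at (-10, 0, 38) mm in the card's frame: an upright metal plate across the card, 8 mm thick in x, 26 mm wide in y, from the board's top (6 mm) to 38 mm. The board is clear for 40 mm in front of it and 36 mm behind it. The card slides easily only if it is not pressed down (2 mm of play in height).
- rest: The fixed rest that the card starts on: a plain wooden block with a rubber top, 84 (x) x 36 (y) x 20 mm, origin at the middle of its underside. The card lies along it, centred to within 3 mm.
- lever_left (a joint): Angle of the card's +y lever about an upright pin at (-38.5, +20) mm in the card's frame. 0 = open: the handle points back and 48 deg outward; 1.1 rad = fully closed: back and 15 deg inward. Starts at 0 to 0.1; friction (1 to 2 N at the post, 4 to 7 N over the last 0.3 rad) keeps it where it is left. Closing swings a short nose outward beyond the catch, which draws the card in.
- lever_right (a joint): The same for the card's -y lever (mirror image; pin at (-38.5, -20) mm): 0 = open, 1.1 rad = fully closed.
- left_post (a point): Middle of the top of the upright post at the end of the +y lever's handle: 10 mm in diameter, 40 mm from the pin, from 13 to 43 mm above the card's underside. Pushed straight sideways towards the card's middle line from its outer side, while following its arc about the pin, it closes the lever; pushing it backward instead draws the card out again.
- right_post (a point): The same for the -y lever.
- tray: The card tray, fixed: aluminium base 252 x 96 x 5 mm (x = -120 to 132 mm) with a loading tongue and two black card guides. Origin on the worktop at the middle of the guides' mouths; x is the way the card slides in, y to its left, z up. Steel catches 45 mm high stand on the guides at x = 0.5 to 8.5, y = 35.5 to 47 mm either side.
- tongue (a point): Where a card's origin comes when it is laid ready, at (-60, 0, 20) mm in the tray's frame. The tongue is a flat bar 36 mm wide from x = -115 to 0 mm, its top 20 mm above the worktop, level with the guides' floor; the card overhangs it by 12 mm either side.
- home (a point): Where the card's origin is when the card is fully home, at (50, 0, 20) mm in the tray's frame: rear edge flush with the mouths. The guides (x = 0 to 106 mm) have 63 mm between their walls (card 60) and 8 mm height under lips whose tops are at 30.5 mm, 52 mm open between lips, outsides at y = +-41 mm; flares at the mouths open to about 80 mm at x = -15 mm.
- connector (a joint): Travel (m) of the sprung black connector block at the far end of the guides: 0 = free, about 0.006 with the card home. The card meets it 6 mm short of home. Its spring is weak (under 1 N). Two small spring clips in the guide walls rub on the card's edges (sliding it takes about 4 to 8 N), so it stays where it is left in the guides.
- cube_a: A bystander: rough grey mortar cube, 51 mm, origin at the middle of its underside. Leave alone.
- cube_b: A bystander: second rough mortar cube, 51 mm, origin at the middle of its underside. Leave alone.
- transducer: A bystander: black ultrasonic transducer lying on its side, 49 x 97 x 49 mm, origin under its middle. Leave alone.
- calliper: A bystander: digital calliper lying flat, 68 x 208 x 16 mm, origin under its middle. Leave alone.
- marker: A bystander: marker pen, 17 x 134 x 19 mm, origin under its middle. Leave alone.
- tape: A bystander: roll of tape lying flat, 104 mm across, 25 mm high, origin under its middle. Leave alone.
Mind the look-alikes: they are no part of the job. Of the things like the card, leave any that is blue; of the rest the smaller one is meant.

How it is judged:
By the outcome, as a careful person would: the job done as asked, in the order asked, and still so for the second after the job is handed in, with the robot touching nothing.
It also fails if it takes over 72 s, if anything falls off the work surface, if the arm or the gripper's body presses on something with over 40 N, if the wrist force passes 120 N, or if a joint passes its speed limit or range.

### The arm

A 7-joint arm with a two-finger parallel gripper is mounted at the origin on a cart in front of the work surface, level with it; the furniture and walls round the work are solid. World frame = base frame: x ahead of the robot, y to its left, z up, the work surface at z = 0. Lengths are in mm, angles in rad, forces in N, time in s.
With the tool pointing down it reaches from about 400 to 875 mm from the base axis. Payload 4.4 kg.
Tool frame: the origin (TCP) lies midway between the tips of the shut fingers; the grasp point (between the pads) lies 19 mm behind it; z points along the fingers, y is the line along which they close (so a half turn about z gives the same grasp; the last joint's range is limited). The gripper opens to 85 mm and grips with 20 to 120 N. Pads are 22 mm wide; open, the fingers measure 114 mm over their backs; the gripper's body (76 mm by 85 mm) begins 54 mm behind the grasp point. The pads swing forward as they close: fully open they stand 13 mm farther back than shut.
Start: joints at [-1.307, 0.628, 0.038, 1.517, -0.027, 0.996, -0.02], TCP at [210.481, 614.992, 231.313] pointing down, gripper open.
Joint ranges: [-3.06, 3.06], [-0.37, 2.12], [-1.25, 1.32], [0.18, 2.47], [-1.1, 4.24], [0.23, 1.98], [-2.94, 2.94]. Speed limits (rad/s): [2.57, 2.57, 3.14, 3.14, 3.14, 3.14, 3.14].

### API

Orientations are given as [roll, pitch, yaw] about the fixed x, y, z axes, in that order (R = Rz(yaw) Ry(pitch) Rx(roll)).
In Python, from cell import monitor, cams, ctrl gives the robot as it stands.
- The arm moves only by the tool drive_tool, never from a script. Its argument "motion" is a list of rows, each an object with "fingers": the opening, from 0 (shut) to 1 (fully open); "linear": the shift along the tool's x, y, z in m, a list of three; "twist": the turn about the tool's z in rad. In form: [{"fingers": fingers, "linear": [x, y, z], "twist": twist}, ...]. A call has 1 to 5 rows; each row shifts and turns the commanded pose from where the row before left it, along the tool's axes as they then stand; what a row does not reach is not made up. A row lasts 1/12 s, in which the tool goes at most 41.7 mm and 7.16 degrees, less where a joint would pass 70% of its speed; a pose out of reach is approached as far as the arm can. A call with a gripper value outside its range is refused whole. The fingers move at their own pace and stop on an object; the grip force is fixed at half the most. Time passes only in rows, so rows that do not move let the fingers close. It gives the time, the measured TCP pose, the force, the opening and the grip force at its end, in the units of the state.
- monitor.read_state(): the state, without advancing time (a new reading comes with each control period).
- cams.get_image(name): name is "scene" or "top" or "wrist"; returns a dict with "color" (400x640x3 uint8, blue, green, red), "K" (3x3 intrinsics, pixels), "k1" (the pictures are not rectified: a ray, as slopes to the right and down, at radius r is drawn at 1 + k1 r^2 times it, then the intrinsics apply), "R" (3x3) and "t" (3): a world point X has camera coordinates R X + t. Camera axes: x right, y down, z forward; pixel columns grow to the right and rows downward; lengths in mm; the calibration is good to about 2 mm. A picture is of the moment at which its call begins. There is no depth.
- ctrl.finish_job(): hands the job in; it is judged then, once.
The state is a dict: "clock": time; "qpos": joint angles; "qd": joint speeds; "tau": joint torques, N m; "eef_pos": TCP position; "tool_rot": TCP orientation; "force": force on the tool from outside, world axes, zero at the start; "torque": the same for the moment, N m; "width": finger opening in mm; "gripper_force": force on a finger pad.
Only numpy, scipy, OpenCV 4.12 (cv2) and the standard library are available. Lean on these libraries where they do the work, as an engineer would, in place of code of your own. Each camera call takes 0.05 s, during which the arm holds its last target. There are 200 camera calls.

## Working session

There is one attempt and no reset: what is moved stays moved. The work goes in short steps, Python scripts to look and compute and a tool call to move; the robot and the scene stay as the last step left them, time stands still between calls to the robot, and variables do not carry over. Pictures are saved under pics/ and viewed, at most 10 in all, crops included, and the job is handed in when it is done.

Besides the shell and the picture viewer there is one more tool, called after "Call:" as a command line: name --argument value ..., lists and objects as JSON in quotes. drive_tool: Moves the arm, as the interface text tells. Its arguments: {"type":"object","properties":{"motion":{"type":"array"}},"required":["motion"]}

```bash
ls; mkdir -p pics; cat > h.py <<'E'
import numpy as np, cv2
from cell import monitor, cams, ctrl
def shot(name,f):
    d=cams.get_image(name); cv2.imwrite('pics/%s.png'%f,d['color'])
    np.savez('pics/%s.npz'%f,**{k:np.array(d[k]) for k in('K','k1','R','t')}); return d
def load(f):
    return dict(np.load('pics/%s.npz'%f))
def ray(d,uv):
    K=d['K'];k1=float(d['k1']);u=(uv[0]-K[0,2])/K[0,0];v=(uv[1]-K[1,2])/K[1,1]
    rd=np.hypot(u,v);r=rd
    for _ in range(30): r=rd/(1+k1*r*r)
    s=r/rd if rd>0 else 1
    c=-d['R'].T@d['t']; return c,d['R'].T@np.array([u*s,v*s,1])
def at(d,uv,z):
    c,r=ray(d,uv); return c+r*(z-c[2])/r[2]
def proj(d,X):
    p=d['R']@np.array(X,float)+d['t'];u,v=p[0]/p[2],p[1]/p[2];f=1+float(d['k1'])*(u*u+v*v)
    return np.array([d['K'][0,0]*u*f+d['K'][0,2],d['K'][1,1]*v*f+d['K'][1,2]])
E
python3 - <<'E'
from h import *
a=shot('scene','s0');b=shot('top','t0')
print(b['K'],-b['R'].T@b['t'],-a['R'].T@a['t'],b['R'])
s=monitor.read_state();print(s)
E
```

```text
pics
[[426.20932635   0.         322.14314853]
 [  0.         426.20932635 193.41707204]
 [  0.           0.           1.        ]] [ 340.38055368   11.09351739 1122.64823557] [  19.29814406 -632.18864912  892.43856119] [[-0.02742506 -0.99954338 -0.01268439]
 [-0.98433713  0.02921414 -0.17385898]
 [ 0.17415015  0.00771762 -0.98468887]]
{'clock': 0.1, 'qpos': array([-1.30678407,  0.62926081,  0.03841761,  1.51823111, -0.02701675,
        0.99627697, -0.01999853]), 'qd': array([-9.97211559e-05, -1.79200698e-03,  1.15064521e-03, -2.91273143e-03,
       -5.33132365e-05,  1.45479821e-03,  3.67393620e-04]), 'tau': array([ 2.99655811e-03, -5.64525819e+01,  1.23067617e+00, -1.93970203e+01,
        1.13389871e-02,  5.39404937e-03,  7.93857311e-06]), 'eef_pos': array([210.29022913, 614.47977039, 230.48767332]), 'tool_rot': array([-3.13993305e+00, -1.39747616e-05,  2.81179553e+00]), 'force': array([ 0.09291191, -0.02035593, -0.13952786]), 'torque': array([-0.03820581,  0.02011129, -0.00487133]), 'gripper_force': 0.0, 'width': 85.19257099239061}
```

View pics/t0.png

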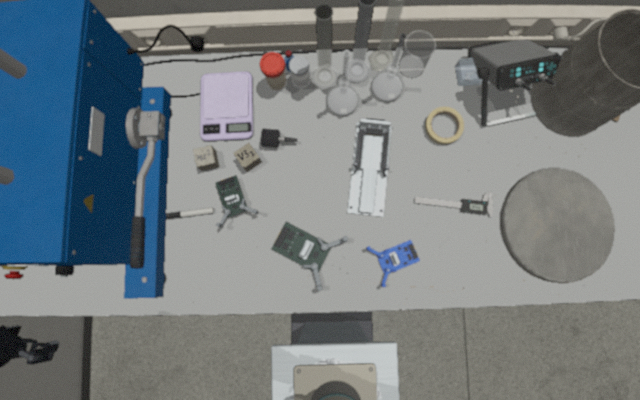

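View pics/s0.png

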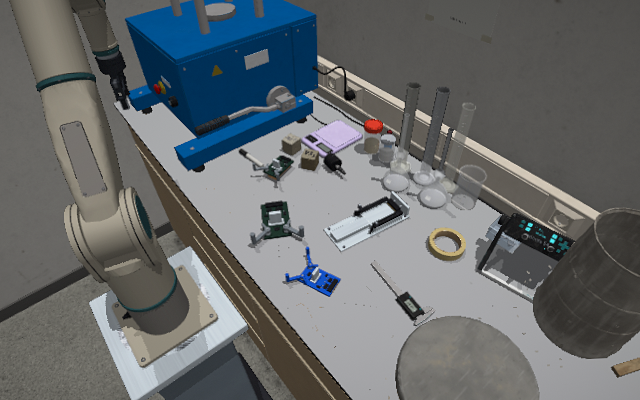

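The top view shows the small dark card at about (231,197), a larger dark look-alike at (300,245), a blue one at (395,257) and the tray at (370,168) with its tongue end at the bottom. I'll enlarge the card and the tray.

```bash
python3 - <<'E'
from h import *
t=cv2.imread('pics/t0.png')
f=lambda y,x,h,w,k:cv2.resize(t[y:y+h,x:x+w],None,fx=k,fy=k,interpolation=cv2.INTER_CUBIC)
a=f(165,205,75,75,5.333);b=f(110,335,110,73,5.333)
c=np.zeros((590,800,3),np.uint8);c[:a.shape[0],:400]=a[:,:400];c[:586,400:400+b.shape[1]]=b[:586];cv2.imwrite('pics/c0.png',c)
E
```

```text
(no output)
```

View pics/c0.png

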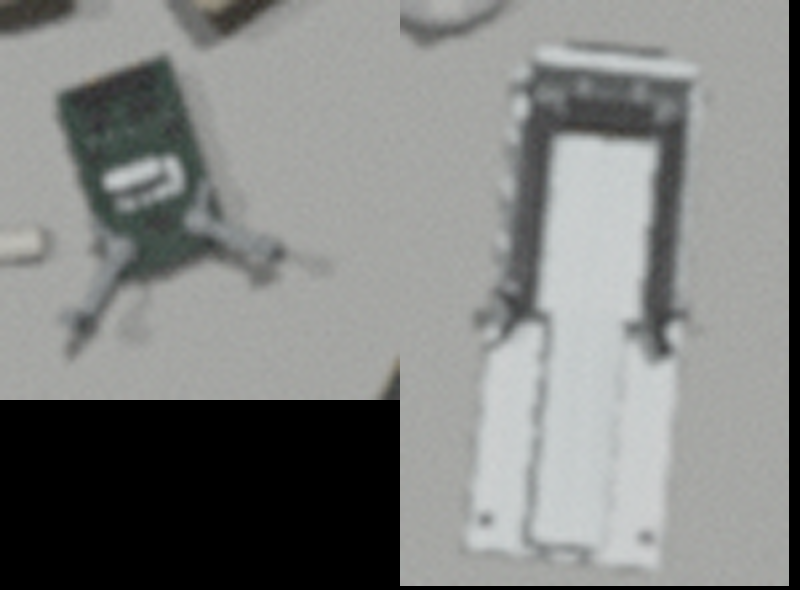

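The enlarged crop shows the card's front corners at (58,93) and (168,57) and its rear end near (135,280) and (215,245). The tray's base ends at the bottom at (466,548) and (660,566), and the catches are at (495,312) and (665,335).

```bash
python3 - <<'E'
from h import *
d=load('t0');k=5.333
C=lambda p:((p[0]+.5)/k-.5+205,(p[1]+.5)/k-.5+165)
T=lambda p:((p[0]-400+.5)/k-.5+335,(p[1]+.5)/k-.5+110)
print('card');
for p,z in [((58,93),26),((168,57),26),((135,280),26),((215,245),26),((103,185),58),((180,160),58)]: print(p,at(d,C(p),z)[:2].round(1))
print('tray')
for p,z in [((466,548),5),((660,566),5),((528,540),20),((603,548),20),((540,135),20),((660,140),20),((548,320),20),((493,308),45),((670,320),45),((485,340),5),((680,330),5)]: print(p,at(d,T(p),z)[:2].round(1))
E
```

```text
card
(58, 93) [573.3 300.9]
(168, 57) [589.8 246.1]
(135, 280) [478.9 261.5]
(215, 245) [495.  222.2]
(103, 185) [520.9 270. ]
(180, 160) [532. 233.]
tray
(466, 548) [485.3 -44.3]
(660, 566) [ 473.5 -139.9]
(528, 540) [486.4 -74. ]
(603, 548) [ 481.4 -110.5]
(540, 135) [692.3 -88.9]
(660, 140) [ 687.9 -149.4]
(548, 320) [596.4 -88.6]
(493, 308) [597.3 -59.9]
(670, 320) [ 588.8 -145.7]
(485, 340) [590.5 -57.8]
(680, 330) [ 592.7 -156.3]
```

```bash
python3 - <<'E'
from h import *
d=load('t0')
for p,z in [((166,296),0),((125,298),0),((166,90),0),((135,265),80),((135,265),0),((65,262),300),((0,258),300),((143,240),150),((195,312),0)]: print(p,z,at(d,p,z)[:2].round(0))
th=np.array([2.81179553]);
def loc(dx,dy,dz,y): return [dx*np.cos(y)+dy*np.sin(y), dx*np.sin(y)-dy*np.cos(y), -dz]
print(loc(0,-234.5,0,2.8118)); print(loc(120,-90,0,2.8118),loc(213,-28,-80,2.8118))
E
```

```text
(166, 296) 0 [279. 435.]
(125, 298) 0 [275. 545.]
(166, 90) 0 [851. 456.]
(135, 265) 80 [359. 485.]
(135, 265) 0 [361. 521.]
(65, 262) 300 [364. 529.]
(0, 258) 300 [373. 670.]
(143, 240) 150 [415. 436.]
(195, 312) 0 [237. 357.]
[np.float64(-75.94208936100688), np.float64(-221.86268064612588), 0]
[np.float64(-142.67935914723125), np.float64(-46.28823255791259), 0] [np.float64(-210.58903829310452), np.float64(42.48831546184623), 80]
```

Call:
drive_tool --motion '[{"fingers":1,"linear":[-0.013,-0.037,0],"twist":0},{"fingers":1,"linear":[-0.013,-0.037,0],"twist":0},{"fingers":1,"linear":[-0.013,-0.037,0],"twist":0},{"fingers":1,"linear":[-0.013,-0.037,0],"twist":0},{"fingers":1,"linear":[-0.013,-0.037,0],"twist":0}]'

```text
clock: 0.52
eef_pos: [211.8, 416.7, 231.0]
tool_rot: [-3.141, 0.0, 2.812]
force: [1.4, -0.6, 0.4]
width: 85.6
gripper_force: 0.0
```

Call:
drive_tool --motion '[{"fingers":1,"linear":[-0.024,-0.03,0],"twist":0},{"fingers":1,"linear":[-0.036,-0.015,0],"twist":0},{"fingers":1,"linear":[-0.038,-0.012,0],"twist":0},{"fingers":1,"linear":[-0.038,-0.012,0],"twist":0},{"fingers":1,"linear":[-0.038,0,0],"twist":0}]'

```text
clock: 0.93
eef_pos: [354.4, 293.9, 231.3]
tool_rot: [-3.139, -0.001, 2.811]
force: [0.4, 1.7, -0.1]
width: 85.1
gripper_force: 0.0
```

Call:
drive_tool --motion '[{"fingers":1,"linear":[-0.0379,0.0066,0.014],"twist":-0.124},{"fingers":1,"linear":[-0.0384,0.0019,0.014],"twist":-0.124},{"fingers":1,"linear":[-0.0384,-0.0029,0.014],"twist":-0.124},{"fingers":1,"linear":[-0.0377,-0.0076,0.014],"twist":-0.124},{"fingers":1,"linear":[-0.0365,-0.0122,0.014],"twist":-0.124}]'

```text
clock: 1.35
eef_pos: [545.8, 266.4, 160.2]
tool_rot: [3.141, -0.001, -2.846]
force: [1.1, 1.1, -0.1]
width: 85.4
gripper_force: 0.0
```

```bash
python3 - <<'E'
from h import *
d=shot('wrist','w1');print(-d['R'].T@d['t'],d['R'])
s=monitor.read_state();print(s['eef_pos'],s['tool_rot'],s['qpos'])
# model overlay
img=d['color'].copy();th=.292;o=np.array([533.7,259.1,20.])
R=np.array([[np.cos(th),-np.sin(th),0],[np.sin(th),np.cos(th),0],[0,0,1]])
for p in [(50,30,6),(50,-30,6),(-50,30,6),(-50,-30,6),(-10,13,38),(-10,-13,38)]:
    u=proj(d,o+R@np.array(p)); print(p,u.round(1)); cv2.circle(img,tuple(int(x) for x in u.round()),3,(0,0,255),1)
cv2.imwrite('pics/w1o.png',img)
E
```

```text
[479.23102572 245.45785206 303.06054951] [[-2.91525376e-01  9.56563088e-01  1.19822172e-04]
 [ 9.20696104e-01  2.80560449e-01  2.71301526e-01]
 [ 2.59483408e-01  7.92015991e-02 -9.62494399e-01]]
[553.84450864 262.01156238 156.89409095] [-3.13763755  0.00321356 -2.84677726] [-0.43721729  0.65951456 -0.08554004  1.70060527  0.08075879  0.78255608
  1.30352247]
(50, 30, 6) [344.1 225.3]
(50, -30, 6) [278.9 225. ]
(-50, 30, 6) [347.5 113.2]
(-50, -30, 6) [275.8 112.9]
(-10, 13, 38) [328.  167.3]
(-10, -13, 38) [294.4 167.2]
```

View pics/w1o.png

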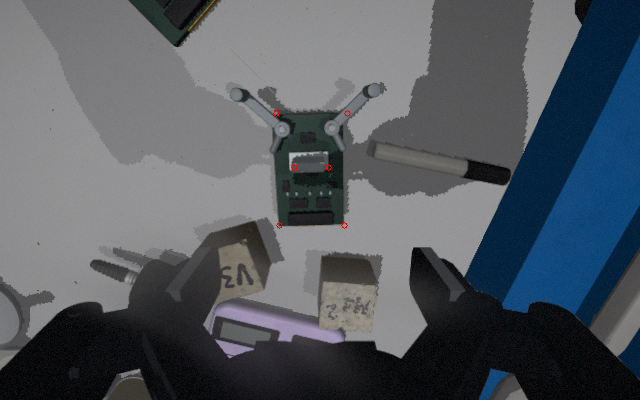

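The red model marks sit on the card's corners and tab, from (276,113) to (344,225), so the pose holds to about 1 mm. The marker tip is at (370,150) and the cubes are in front at (240,265) and (348,295). I'll grip a bit further forward to stay clear of the marker.

Call:
drive_tool --motion '[{"fingers":0.9,"linear":[0,0,0],"twist":0},{"fingers":0.9,"linear":[0,0,0],"twist":0}]'

```text
clock: 1.57
eef_pos: [544.0, 266.4, 160.0]
tool_rot: [-3.142, -0.003, -2.854]
force: [-0.2, 0.4, 1.0]
width: 76.8
gripper_force: 0.0
```

```bash
cat >> h.py <<'E'
def goto(X,yaw=None):
    s=monitor.read_state();p=s['eef_pos'];y=s['tool_rot'][2];d=np.array(X)-p
    tw=0 if yaw is None else -((yaw-y+np.pi)%(2*np.pi)-np.pi)
    print('at',p.round(1),s['tool_rot'].round(4),'w',s['width'],'t',s['clock'],'\n local',np.round([d[0]*np.cos(y)+d[1]*np.sin(y),d[0]*np.sin(y)-d[1]*np.cos(y),-d[2]],1),'twist',round(tw,4))
E
python3 - <<'E'
from h import *
goto([547.1,263.1,6],.292-np.pi)
d=load('w1');th=.292;c,s_=np.cos(th),np.sin(th)
for u in [(370,142),(370,158),(467,178)]:
    p=at(d,u,10)[:2]-[533.7,259.1]; print('marker in card frame',(c*p[0]+s_*p[1]).round(1),(-s_*p[0]+c*p[1]).round(1))
E
```

```text
at [544.  266.4 160. ] [-3.1415e+00 -2.7000e-03 -2.8540e+00] w 76.79624771220475 t 1.5667 
 local [ -2.1  -4.  154. ] twist -0.0044
marker in card frame -24.4 52.8
marker in card frame -9.8 53.5
marker in card frame 8.5 145.8
```

Call:
drive_tool --motion '[{"fingers":0.9,"linear":[-0.002,-0.004,0.03],"twist":-0.004},{"fingers":0.9,"linear":[0,0,0.038],"twist":0},{"fingers":0.9,"linear":[0,0,0.032],"twist":0},{"fingers":0.9,"linear":[0,0,0],"twist":0},{"fingers":0.9,"linear":[0,0,0],"twist":0}]'

```text
clock: 1.98
eef_pos: [545.2, 264.5, 60.9]
tool_rot: [-3.141, -0.004, -2.846]
force: [0.5, -0.3, 0.8]
width: 77.0
gripper_force: 0.0
```

```bash
python3 - <<'E'
from h import *
goto([547.1,263.1,6],.292-np.pi)
d=shot('wrist','w2')
img=d['color'].copy();th=.292;o=np.array([533.7,259.1,20.])
R=np.array([[np.cos(th),-np.sin(th),0],[np.sin(th),np.cos(th),0],[0,0,1]])
for p in [(50,30,6),(50,-30,6),(-50,30,6),(-50,-30,6),(-10,13,38),(-10,-13,38)]:
    u=proj(d,o+R@np.array(p)); cv2.circle(img,tuple(int(x) for x in u.round()),3,(0,0,255),1)
cv2.imwrite('pics/w2o.png',img)
E
```

```text
at [545.2 264.5  60.9] [-3.1414 -0.0035 -2.8459] w 77.00830715969231 t 1.9833 
 local [-1.4 -1.9 54.9] twist 0.0037
```

View pics/w2o.png

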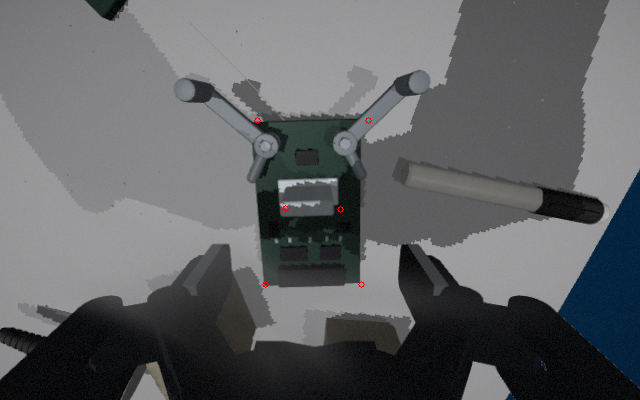

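The card sits between the fingertips, its front edge at (264–360,285), about 1 mm to the left of the model. The tip gap is clear on both sides, so I descend and grip.

Call:
drive_tool --motion '[{"fingers":0.9,"linear":[-0.0014,-0.003,0.02],"twist":0.003},{"fingers":0.9,"linear":[0,0,0.025],"twist":0},{"fingers":0.9,"linear":[0,0,0.01],"twist":0},{"fingers":0.9,"linear":[0,0,0],"twist":0},{"fingers":0.8,"linear":[0,0,0],"twist":0}]'

```text
clock: 2.45
eef_pos: [550.2, 262.3, 7.9]
tool_rot: [3.141, 0.002, -2.85]
force: [0.5, 0.4, 0.2]
width: 68.6
gripper_force: 0.0
```

Call:
drive_tool --motion '[{"fingers":0.6,"linear":[0,0,0],"twist":0},{"fingers":0.6,"linear":[0,0,0],"twist":0},{"fingers":0.6,"linear":[0,0,0],"twist":0},{"fingers":0.6,"linear":[0,0,0],"twist":0}]'

```text
clock: 2.78
eef_pos: [550.6, 262.5, 8.8]
tool_rot: [3.141, 0.003, -2.85]
force: [-1.1, -0.1, 5.1]
width: 58.2
gripper_force: 63.7
```

Call:
drive_tool --motion '[{"fingers":0.6,"linear":[0,0,-0.02],"twist":0},{"fingers":0.6,"linear":[0,0,-0.035],"twist":0},{"fingers":0.6,"linear":[0,0,-0.035],"twist":0},{"fingers":0.6,"linear":[0.01,-0.03,0],"twist":0},{"fingers":0.6,"linear":[0.01,-0.036,0],"twist":0}]'

```text
clock: 3.2
eef_pos: [551.3, 197.5, 100.5]
tool_rot: [3.138, 0.009, -2.844]
force: [-0.0, -1.2, -3.0]
width: 58.0
gripper_force: 65.5
```

Call:
drive_tool --motion '[{"fingers":0.6,"linear":[0.011,-0.038,0],"twist":0.104},{"fingers":0.6,"linear":[0.007,-0.039,0],"twist":0.104},{"fingers":0.6,"linear":[0.003,-0.039,0],"twist":0.104},{"fingers":0.6,"linear":[-0.001,-0.039,0],"twist":0.103},{"fingers":0.6,"linear":[0,-0.025,0],"twist":0}]'

```text
clock: 3.62
eef_pos: [548.4, 5.3, 97.8]
tool_rot: [-3.139, 0.003, 3.009]
force: [0.4, -0.6, -3.2]
width: 58.5
gripper_force: 65.5
```

Call:
drive_tool --motion '[{"fingers":0.6,"linear":[0,0,0],"twist":0},{"fingers":0.6,"linear":[0,0,0],"twist":0}]'

```text
clock: 3.78
eef_pos: [547.9, 8.2, 97.5]
tool_rot: [-3.141, 0.002, 3.014]
force: [-0.1, 0.8, -2.9]
width: 58.2
gripper_force: 65.5
```

```bash
cat >> h.py <<'E'
def over(img,d,o,th,pts,col=(0,0,255),k=1):
    R=np.array([[np.cos(th),-np.sin(th),0],[np.sin(th),np.cos(th),0],[0,0,1]])
    for p in pts:
        u=proj(d,np.array(o)+R@np.array(p,float)); cv2.circle(img,tuple(int(x) for x in u.round()),2,col,1)
TR=[(-120,48,5),(-120,-48,5),(-115,18,20),(-115,-18,20),(0,18,20),(0,-18,20),(0,41,30.5),(0,-41,30.5),(106,41,30.5),(106,-41,30.5),(0,26,30.5),(0,-26,30.5),(0.5,35.5,45),(.5,-35.5,45),(8.5,47,45),(8.5,-47,45),(132,48,5),(132,-48,5)]
E
python3 - <<'E'
from h import *
goto([554,-101,100],np.pi-.123)
d=shot('wrist','w3');img=d['color'].copy();over(img,d,[598.5,-106.8,0],-.123,TR)
cv2.imwrite('pics/w3o.png',cv2.resize(img,(800,500),interpolation=cv2.INTER_CUBIC))
E
```

```text
at [547.9   8.2  97.5] [-3.1413e+00  1.7000e-03  3.0138e+00] w 58.238428978160314 t 3.7833 
 local [ -20.  -107.6   -2.5] twist -0.0048
```

View pics/w3o.png

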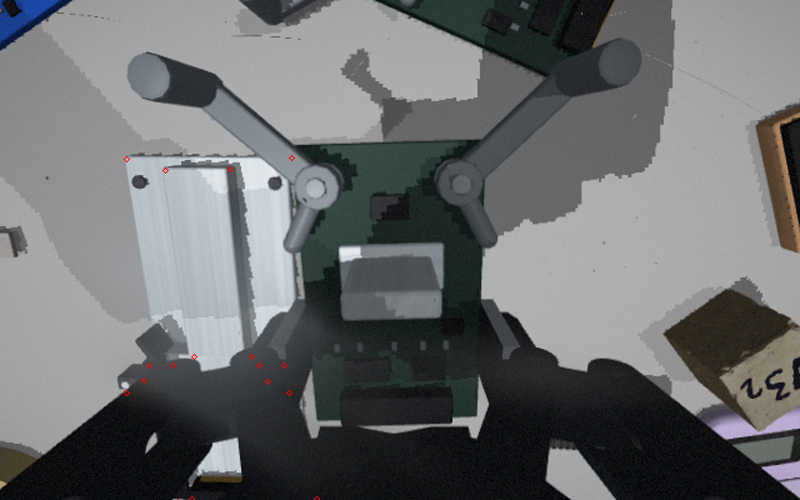

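The tongue and base model marks agree with the picture to about 1 px: base corner at (126,157), tongue end at (164–230,168). The held card's rear corners are at (300,145) and (482,140) and its front ones at (316,421) and (477,417); I now work out its pose in the hand.

```bash
python3 - <<'E'
from h import *
d=load('w3');z=114.7
P={k:at(d,(u/1.25,v/1.25),zz)[:2] for k,u,v,zz in [('rl',300,145,z),('rr',482,140,z),('fl',316,421,z),('fr',477,417,z),('tl',342,291,z+32),('tr',441,291,z+32),('T1',164,168,20),('T2',229,168,20),('B',126,157,5)]}
for k in P: print(k,P[k].round(1))
r=(P['rl']+P['rr'])/2;f=(P['fl']+P['fr'])/2
print('len',np.linalg.norm(f-r),'w',np.linalg.norm(P['rl']-P['rr']),np.linalg.norm(P['fl']-P['fr']),'yaw',np.arctan2(*(f-r)[::-1]),'c',(r+f)/2)
e=P['rr']-P['rl'];print('yaw from rear',np.arctan2(-e[0],e[1])); e=P['fr']-P['fl'];print('front',np.arctan2(-e[0],e[1]))
print('tool cardyaw',3.0138-np.pi)
R=np.array([[np.cos(-.123),-np.sin(-.123)],[np.sin(-.123),np.cos(-.123)]])
for k in('T1','T2','B'): print(k,R.T@(P[k]-[598.5,-106.8]))
E
```

```text
rl [478.9 -12.6]
rr [484.5  42.5]
fl [578.1 -25.9]
fr [584.  34.]
tl [515.1  -1.5]
tr [518.3  23.1]
T1 [ 481.3 -110.6]
T2 [486.1 -75.1]
B [ 472.4 -139.8]
len 99.97504198886625 w 55.3354411810156 60.146395722159895 yaw -0.10918848126716675 c [531.36346072   9.49528781]
yaw from rear -0.10126566956425054
front -0.09777813183345573
tool cardyaw -0.1277926535897933
T1 [-115.81408715  -18.19023861]
T2 [-115.45455084   17.69915063]
B [-121.12388725  -48.27396738]
```

```bash
python3 - <<'E'
from h import *
d=load('w3')
obj=np.array([(50,30,6),(50,-30,6),(-14,13,38),(-14,-13,38),(-6,13,38),(-6,-13,38),(-14,13,6),(-14,-13,6),(50,-20,12),(50,20,12)],float)
im=np.array([(477,417),(316,421),(441,291),(342,292),(441,318),(342,320),(441,244),(341,246),(340,423),(452,421)],float)/1.25
dist=np.array([float(d['k1']),0,0,0,0])
ok,rv,tv=cv2.solvePnP(obj,im,d['K'],dist)
pr=cv2.projectPoints(obj,rv,tv,d['K'],dist)[0][:,0];print((pr-im).round(1).tolist())
Rc=cv2.Rodrigues(rv)[0];Rw=d['R'].T@Rc;ow=d['R'].T@(tv[:,0]-d['t'])
print('origin',ow.round(1),'yaw',np.arctan2(Rw[1,0],Rw[0,0]),'x-axis z',Rw[2,0],'y-axis z',Rw[2,1])
for p in [(-50,30,6),(-50,-30,6),(-38.5,20,12),(-38.5,-20,12)]: print(p,(cv2.projectPoints(np.array([p],float),rv,tv,d['K'],dist)[0].ravel()*1.25).round(0))
E
```

```text
[[0.6, -4.2], [-1.2, -4.6], [3.2, -1.9], [-4.0, -0.7], [2.8, 0.3], [-2.2, 0.6], [-6.8, 2.5], [7.5, 2.5], [-0.4, 2.9], [0.6, 2.7]]
origin [527.5   9.5 111.8] yaw -0.10348587631572718 x-axis z -0.033643772729298686 y-axis z -0.001276542917757194
(-50, 30, 6) [492. 128.]
(-50, -30, 6) [285. 133.]
(-38.5, 20, 12) [460. 171.]
(-38.5, -20, 12) [319. 175.]
```

```bash
python3 - <<'E'
from h import *
img=cv2.imread('pics/w3.png')
c=cv2.resize(img[100:345,220:400],None,fx=3.2,fy=2.4,interpolation=cv2.INTER_CUBIC)
c=cv2.convertScaleAbs(c,alpha=1.8,beta=20)
cv2.imwrite('pics/c3.png',c);print(c.shape)
E
```

```text
(588, 576, 3)
```

View pics/c3.png

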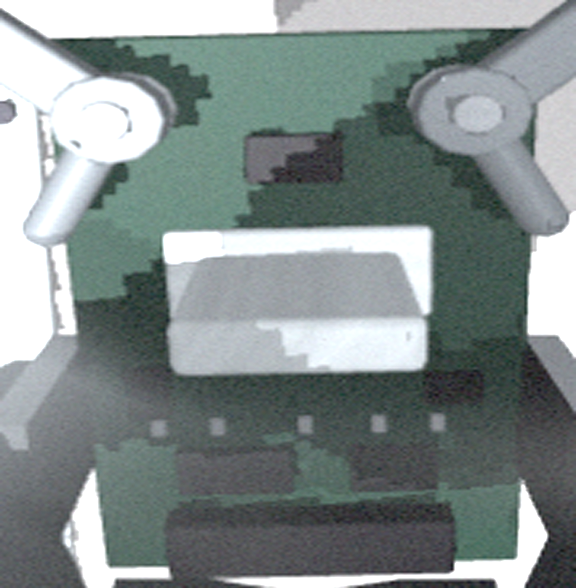

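The crop shows the board corners at about (48,40), (534,33), (518,562) and (107,567). The tab's base is at (203,258)–(398,252), its top rear edge at (170,318)–(428,318) and its top front edge at row 372.

```bash
python3 - <<'E'
from h import *
d=load('w3')
obj=np.array([(50,30,6),(50,-30,6),(-50,30,6),(-50,-30,6),(-14,13,38),(-14,-13,38),(-6,13,38),(-6,-13,38),(-14,13,6),(-14,-13,6)],float)
im=np.array([(518,562),(107,567),(534,33),(48,40),(428,318),(170,318),(428,371),(170,375),(398,252),(203,258)],float)/[3.2,2.4]+[220,100]
dist=np.array([float(d['k1']),0,0,0,0])
ok,rv,tv=cv2.solvePnP(obj,im,d['K'],dist)
pr=cv2.projectPoints(obj,rv,tv,d['K'],dist)[0][:,0];print((pr-im).round(1).tolist())
Rc=cv2.Rodrigues(rv)[0];Rw=d['R'].T@Rc;ow=d['R'].T@(tv[:,0]-d['t'])
print('origin',ow.round(1),'yaw',np.arctan2(Rw[1,0],Rw[0,0]),'x-axis z',Rw[2,0],'y-axis z',Rw[2,1])
y=3.0138;e=ow[:2]-[547.9,8.2];print('origin in tool xy',e[0]*np.cos(y)+e[1]*np.sin(y),e[0]*np.sin(y)-e[1]*np.cos(y))
E
```

```text
[[-0.6, 0.2], [0.2, 0.6], [1.4, 0.4], [-0.3, 1.5], [-0.2, -0.9], [-0.6, 0.9], [-0.4, -0.0], [0.9, 0.0], [0.5, -0.9], [-0.8, -1.9]]
origin [532.4   9.2 106.7] yaw -0.10246408529241033 x-axis z 0.023929867505415515 y-axis z 0.002463912752646843
origin in tool xy 15.517431518180187 -1.0359028994048125
```

```bash
python3 - <<'E'
from h import *
d=load('w3');img=cv2.imread('pics/w3.png').astype(int)
g=img.sum(2)
for v in (145,165,185,205,225,245):
    r=g[v,95:240];dd=np.abs(np.diff(r));i=np.argsort(dd)[-8:];print(v,sorted((95+i).tolist()))
    print(' ',[at(d,(u,v),20)[:2].round(1).tolist() for u in sorted((95.5+i).tolist())])
E
```

```text
145 [105, 117, 181, 194, 213, 214, 224, 225]
  [[485.9, -130.6], [487.1, -122.2], [493.0, -77.9], [494.1, -69.0], [495.8, -56.0], [495.9, -55.4], [496.8, -48.5], [496.9, -47.9]]
165 [181, 182, 183, 195, 196, 230, 231, 232]
  [[506.5, -81.2], [506.6, -80.5], [506.7, -79.8], [507.8, -71.5], [507.9, -70.8], [511.0, -47.2], [511.1, -46.5], [511.1, -45.8]]
185 [183, 184, 185, 197, 198, 228, 229, 230]
  [[520.8, -83.2], [520.8, -82.5], [520.9, -81.8], [522.0, -73.3], [522.1, -72.6], [524.9, -51.4], [525.0, -50.7], [525.0, -50.0]]
205 [186, 187, 199, 232, 233, 234, 235, 236]
  [[535.6, -84.6], [535.7, -83.9], [536.8, -75.3], [539.8, -51.5], [539.9, -50.8], [540.0, -50.1], [540.1, -49.4], [540.2, -48.7]]
225 [188, 189, 199, 200, 234, 235, 236, 237]
  [[550.8, -86.8], [550.9, -86.1], [551.8, -78.7], [551.9, -78.0], [555.1, -53.1], [555.2, -52.4], [555.3, -51.7], [555.4, -50.9]]
245 [189, 190, 191, 201, 202, 231, 232, 233]
  [[566.6, -89.9], [566.7, -89.1], [566.8, -88.4], [567.7, -80.9], [567.8, -80.1], [570.5, -58.5], [570.6, -57.8], [570.7, -57.0]]
```

Call:
drive_tool --motion '[{"fingers":0.6,"linear":[-0.006,-0.036,0],"twist":0.007},{"fingers":0.6,"linear":[-0.006,-0.036,0],"twist":0},{"fingers":0.6,"linear":[-0.006,-0.0366,0],"twist":0},{"fingers":0.6,"linear":[0,0,0.03],"twist":0},{"fingers":0.6,"linear":[0,0,0.025],"twist":0}]'

```text
clock: 4.25
eef_pos: [553.6, -101.6, 42.2]
tool_rot: [-3.141, 0.005, 3.008]
force: [0.2, 1.3, -3.5]
width: 57.9
gripper_force: 65.5
```

Call:
drive_tool --motion '[{"fingers":0.6,"linear":[0,0,0.01],"twist":0},{"fingers":0.6,"linear":[0,0,0],"twist":0},{"fingers":0.6,"linear":[0,0,0],"twist":0}]'

```text
clock: 4.5
eef_pos: [551.9, -97.6, 31.5]
tool_rot: [3.141, -0.0, 3.014]
force: [-0.1, 0.0, -2.3]
width: 57.9
gripper_force: 65.5
```

```bash
python3 - <<'E'
from h import *
goto([552,-101.8,9],np.pi-.135)
E
```

```text
at [551.9 -97.6  31.5] [ 3.1406e+00 -3.0000e-04  3.0136e+00] w 57.92410372843177 t 4.5 
 local [-0.6 -4.1 22.5] twist 0.007
```

Call:
drive_tool --motion '[{"fingers":0.6,"linear":[-0.0005,-0.004,0.012],"twist":0.007},{"fingers":0.6,"linear":[0,0,0.006],"twist":0},{"fingers":0.6,"linear":[0,0,0],"twist":0},{"fingers":0.6,"linear":[0,0,0],"twist":0}]'

```text
clock: 4.83
eef_pos: [551.3, -103.5, 13.3]
tool_rot: [-3.142, -0.0, 3.004]
force: [-0.5, 0.0, -2.3]
width: 58.1
gripper_force: 65.5
```

Call:
drive_tool --motion '[{"fingers":0.6,"linear":[0,0,0.002],"twist":0},{"fingers":0.6,"linear":[0,0,0],"twist":0},{"fingers":0.6,"linear":[0,0,0],"twist":0}]'

```text
clock: 5.08
eef_pos: [551.6, -103.6, 11.5]
tool_rot: [3.142, 0.0, 3.004]
force: [0.9, 0.1, -2.7]
width: 58.1
gripper_force: 65.5
```

Call:
drive_tool --motion '[{"fingers":0.6,"linear":[0,0.0015,0.0015],"twist":0},{"fingers":0.6,"linear":[0,0,0],"twist":0},{"fingers":0.6,"linear":[0,0,0.001],"twist":0},{"fingers":0.6,"linear":[0,0,0],"twist":0}]'

```text
clock: 5.42
eef_pos: [551.7, -101.9, 8.9]
tool_rot: [3.141, 0.0, 3.004]
force: [0.1, 0.5, -1.2]
width: 58.4
gripper_force: 65.6
```

Call:
drive_tool --motion '[{"fingers":0.6,"linear":[0,0,0.0005],"twist":0},{"fingers":0.92,"linear":[0,0,0],"twist":0},{"fingers":0.92,"linear":[0,0,0],"twist":0},{"fingers":0.92,"linear":[0,0,0],"twist":0},{"fingers":0.92,"linear":[0,0,0],"twist":0}]'

```text
clock: 5.83
eef_pos: [551.7, -102.3, 8.3]
tool_rot: [-3.141, 0.0, 3.004]
force: [-0.6, 0.2, -0.0]
width: 78.5
gripper_force: 0.0
```

Call:
drive_tool --motion '[{"fingers":0.92,"linear":[0,0,-0.015],"twist":0},{"fingers":0.92,"linear":[0,0,-0.04],"twist":0},{"fingers":0.92,"linear":[0,0,-0.04],"twist":0},{"fingers":0.92,"linear":[0.03,0,-0.02],"twist":0},{"fingers":0.92,"linear":[0.03,0,0],"twist":0}]'

```text
clock: 6.25
eef_pos: [496.2, -94.5, 127.5]
tool_rot: [-3.142, 0.011, 3.004]
force: [-0.6, 0.8, -1.4]
width: 78.7
gripper_force: 0.0
```

Call:
drive_tool --motion '[{"fingers":0.92,"linear":[0,0,0],"twist":0},{"fingers":0.92,"linear":[0,0,0],"twist":0},{"fingers":0.92,"linear":[0,0,0],"twist":0}]'

```text
clock: 6.5
eef_pos: [493.0, -94.0, 123.5]
tool_rot: [3.142, 0.001, 3.004]
force: [0.6, -0.3, 0.3]
width: 78.4
gripper_force: 0.0
```

```bash
python3 - <<'E'
from h import *
s=monitor.read_state();print(s['eef_pos'],s['tool_rot'],s['width'])
d=shot('wrist','w4');cv2.imwrite('pics/w4b.png',cv2.resize(d['color'][:,90:550],None,fx=1.5,fy=1.5,interpolation=cv2.INTER_CUBIC))
E
```

```text
[493.00319051 -94.01647697 123.45287478] [3.14157712e+00 1.34283548e-03 3.00378707e+00] 78.39438580639292
```

View pics/w4b.png

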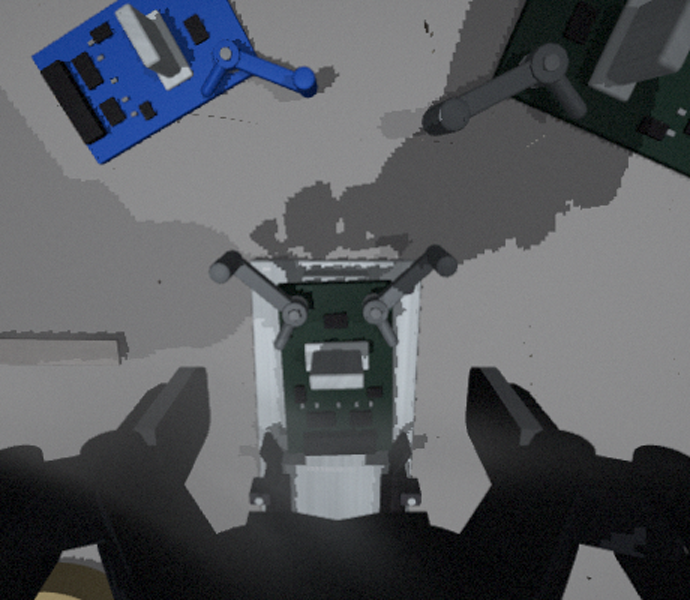

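The card lies on the tongue with corners near (281,285), (391,282), (393,453) and (287,455). The catches are at (258,495) and (411,495) and the tray's base end is at (250–417,261). The card looks about 2 mm to the right of the tray's axis and slightly turned, so I measure that.

```bash
python3 - <<'E'
from h import *
d=load('w4');q=lambda u,v:(90+(u+.5)/1.5-.5,(v+.5)/1.5-.5)
th=-.135;o=np.array([598,-108.]);R=np.array([[np.cos(th),-np.sin(th)],[np.sin(th),np.cos(th)]])
for n,u,v,z in [('base RL',250,260,5),('base RR',419,262,5),('base L',258,440,5),('base R',413,440,5),('tongue L',292,467,20),('tongue L2',298,512,20),('tongue R',381,465,20),('tongue R2',377,512,20),('card rl',281,285,26),('card rr',391,282,26),('card fl',287,455,26),('card fr',393,453,26),('tab',311,388,58),('tab',364,387,58),('catch L',258,495,45),('catch R',411,495,45)]:
    p=at(d,q(u,v),z)[:2];print(n,p.round(1),(R.T@(p-o)).round(1))
g=cv2.imread('pics/w4.png').astype(int).sum(2)
for v in (185,200,225,250,270,290,300,315,325,335):
    r=cv2.GaussianBlur(g[v:v+1].astype(np.float32),(3,1),0)[0][250:380];dd=np.abs(np.diff(r))
    pk=[i for i in range(1,len(dd)-1) if dd[i]>35 and dd[i]>=dd[i-1] and dd[i]>dd[i+1]];print(v,[(250.5+i) for i in pk])
E
```

```text
base RL [ 471.2 -140.8] [-121.2  -49.6]
base RR [485.2 -48.4] [-119.8   43.9]
base L [ 583.5 -157.2] [ -7.8 -50.8]
base R [596.6 -62.3] [-7.5 45.1]
tongue L [ 595.1 -136.5] [  0.9 -28.6]
tongue L2 [ 627.4 -138.1] [ 33.2 -25.9]
tongue R [600.9 -84. ] [-0.3 24.2]
tongue R2 [634.  -90.1] [33.3 22.6]
card rl [ 482.5 -123. ] [-112.4  -30.4]
card rr [488.7 -66.6] [-113.9   26.3]
card fl [ 582.6 -136.8] [-11.4 -30.6]
card fr [589.6 -76.3] [-12.6  30.3]
tab [ 526.6 -112.4] [-70.1 -14. ]
tab [529.6 -87.4] [-70.6  11.2]
catch L [ 592.7 -152.6] [  0.8 -44.9]
catch R [604.2 -70. ] [ 1.  38.5]
185 [264.5, 267.5, 280.5, 291.5, 298.5, 303.5, 313.5, 319.5, 327.5, 342.5, 353.5, 371.5]
200 [257.5, 266.5, 282.5, 293.5, 298.5, 356.5, 368.5]
225 [259.5, 273.5, 281.5, 345.5, 354.5, 367.5]
250 [260.5, 278.5, 296.5, 331.5, 353.5, 366.5]
270 [261.5, 279.5, 289.5, 292.5, 299.5, 302.5, 313.5, 316.5, 326.5, 328.5, 335.5, 337.5, 353.5, 363.5]
290 [262.5, 265.5, 271.5, 280.5, 351.5, 354.5, 361.5, 364.5, 373.5]
300 [262.5, 364.5]
315 [266.5, 286.5, 343.5, 348.5, 360.5]
325 [256.5, 283.5, 286.5, 342.5, 369.5]
335 [256.5, 259.5, 264.5, 283.5, 286.5, 342.5, 356.5, 361.5, 366.5, 370.5]
```

Call:
drive_tool --motion '[{"fingers":0.4,"linear":[0,0,0],"twist":0.121},{"fingers":0.4,"linear":[0,0,0],"twist":0.121},{"fingers":0.4,"linear":[0,0,0],"twist":0.121},{"fingers":0.4,"linear":[0,0,0],"twist":0.121},{"fingers":0.4,"linear":[0,0,0],"twist":0.121}]'

```text
clock: 6.97
eef_pos: [493.3, -94.0, 122.7]
tool_rot: [3.142, 0.0, 2.393]
force: [0.3, 0.3, -1.7]
width: 34.6
gripper_force: 0.0
```

Call:
drive_tool --motion '[{"fingers":0.4,"linear":[0,0,0],"twist":0.121},{"fingers":0.4,"linear":[0,0,0],"twist":0.121},{"fingers":0.4,"linear":[0,0,0],"twist":0.121},{"fingers":0.4,"linear":[0,0,0],"twist":0.121},{"fingers":0.4,"linear":[0,0,0],"twist":0.121}]'

```text
clock: 7.38
eef_pos: [493.3, -94.0, 122.7]
tool_rot: [3.142, 0.0, 1.788]
force: [0.4, -0.3, -0.5]
width: 34.2
gripper_force: 0.0
```

Call:
drive_tool --motion '[{"fingers":0.4,"linear":[0,0,0],"twist":0.121},{"fingers":0.4,"linear":[0,0,0],"twist":0.121},{"fingers":0.4,"linear":[0,0,0],"twist":0.117},{"fingers":0.4,"linear":[0,0,0],"twist":0},{"fingers":0.4,"linear":[0,0,0],"twist":0}]'

```text
clock: 7.8
eef_pos: [492.9, -93.8, 122.8]
tool_rot: [-3.141, 0.001, 1.439]
force: [0.8, -0.2, 0.8]
width: 34.2
gripper_force: 0.0
```

```bash
python3 - <<'E'
from h import *
goto([526.5,-99.3,38],np.pi/2-.135);print(monitor.read_state()['qpos'])
E
```

```text
at [492.9 -93.8 122.8] [-3.1414e+00  8.0000e-04  1.4388e+00] w 34.169455545365594 t 7.8 
 local [-1.  34.  84.8] twist 0.003
[-0.14246151  0.62142695  0.40968756  2.03661862 -0.4432315   0.56909089
  0.44546147]
```

Call:
drive_tool --motion '[{"fingers":0.4,"linear":[-0.001,0.017,0],"twist":0.003},{"fingers":0.4,"linear":[0,0.017,0],"twist":0},{"fingers":0.4,"linear":[0,0,0.02],"twist":0},{"fingers":0.4,"linear":[0,0,0.025],"twist":0},{"fingers":0.4,"linear":[0,0,0],"twist":0}]'

```text
clock: 8.22
eef_pos: [523.8, -98.7, 74.9]
tool_rot: [-3.135, -0.001, 1.435]
force: [-0.6, 0.7, -0.6]
width: 34.1
gripper_force: 0.0
```

Call:
drive_tool --motion '[{"fingers":0.4,"linear":[0,0,0],"twist":0},{"fingers":0.4,"linear":[0,0,0],"twist":0}]'

```text
clock: 8.38
eef_pos: [526.1, -99.9, 78.9]
tool_rot: [3.141, 0.0, 1.433]
force: [0.2, 0.4, 0.2]
width: 34.3
gripper_force: 0.0
```

```bash
python3 - <<'E'
from h import *
goto([526.5,-99.3,38],np.pi/2-.135)
E
```

```text
at [526.1 -99.9  78.9] [3.1411e+00 1.0000e-04 1.4326e+00] w 34.257546496309736 t 8.3833 
 local [ 0.7  0.3 40.9] twist -0.0032
```

Call:
drive_tool --motion '[{"fingers":0.4,"linear":[0,0,0.014],"twist":0},{"fingers":0.4,"linear":[0,0,0.014],"twist":0},{"fingers":0.4,"linear":[0,0,0.012],"twist":0},{"fingers":0.4,"linear":[0,0,0],"twist":0},{"fingers":0.4,"linear":[0,0,0],"twist":0}]'

```text
clock: 8.8
eef_pos: [526.1, -99.7, 39.1]
tool_rot: [3.141, -0.0, 1.432]
force: [0.4, -0.5, 0.5]
width: 34.3
gripper_force: 0.0
```

Call:
drive_tool --motion '[{"fingers":0.2,"linear":[0,0,0],"twist":0},{"fingers":0.15,"linear":[0,0,0],"twist":0},{"fingers":0.1,"linear":[0,0,0],"twist":0},{"fingers":0.08,"linear":[0,0,0],"twist":0},{"fingers":0.06,"linear":[0,0,0],"twist":0}]'

```text
clock: 9.22
eef_pos: [526.2, -99.6, 39.4]
tool_rot: [3.14, -0.0, 1.432]
force: [-1.2, 0.4, 8.4]
width: 6.8
gripper_force: 58.9
```

Call:
drive_tool --motion '[{"fingers":0.06,"linear":[-0.0015,0,-0.0005],"twist":0.003},{"fingers":0.06,"linear":[0,0,0],"twist":0},{"fingers":0.06,"linear":[0,0,0],"twist":0},{"fingers":0.15,"linear":[0,0,0],"twist":0},{"fingers":0.15,"linear":[0,0,0],"twist":0}]'

```text
clock: 9.63
eef_pos: [525.5, -101.2, 38.8]
tool_rot: [3.142, 0.0, 1.429]
force: [0.2, 0.5, -1.0]
width: 12.6
gripper_force: 0.0
```

Call:
drive_tool --motion '[{"fingers":0.15,"linear":[0,0.004,0],"twist":0},{"fingers":0.15,"linear":[0,0.005,0],"twist":0},{"fingers":0.15,"linear":[0,0.005,0],"twist":0},{"fingers":0.15,"linear":[0,0.005,0],"twist":0},{"fingers":0.15,"linear":[0,0,0],"twist":0}]'

```text
clock: 10.05
eef_pos: [546.2, -104.1, 38.7]
tool_rot: [3.139, 0.001, 1.429]
force: [1.3, 1.0, 0.4]
width: 12.8
gripper_force: 0.0
```

Call:
drive_tool --motion '[{"fingers":0.15,"linear":[0,0.005,0],"twist":0},{"fingers":0.15,"linear":[0,0.005,0],"twist":0},{"fingers":0.15,"linear":[0,0.005,0],"twist":0},{"fingers":0.15,"linear":[0,0.005,0],"twist":0}]'

```text
clock: 10.38
eef_pos: [564.8, -106.5, 38.7]
tool_rot: [3.141, -0.0, 1.429]
force: [-3.7, 1.4, 2.2]
width: 12.8
gripper_force: 3.3
```

Call:
drive_tool --motion '[{"fingers":0.15,"linear":[0,0.005,0],"twist":0},{"fingers":0.15,"linear":[0,0.005,0],"twist":0},{"fingers":0.15,"linear":[0,0.005,0],"twist":0},{"fingers":0.15,"linear":[0,0.005,0],"twist":0}]'

```text
clock: 10.72
eef_pos: [578.1, -108.4, 38.0]
tool_rot: [-3.13, -0.002, 1.428]
force: [-5.9, 0.4, 1.7]
width: 12.9
gripper_force: 3.9
```

Call:
drive_tool --motion '[{"fingers":0.15,"linear":[0,0.004,0],"twist":0},{"fingers":0.15,"linear":[0,0.004,0],"twist":0},{"fingers":0.15,"linear":[0,0.004,0],"twist":0},{"fingers":0.15,"linear":[0,0,0],"twist":0},{"fingers":0.15,"linear":[0,0,0],"twist":0}]'

```text
clock: 11.13
eef_pos: [594.3, -110.6, 38.1]
tool_rot: [-3.138, -0.001, 1.429]
force: [-5.0, -0.3, -0.6]
width: 12.6
gripper_force: 2.5
```

```bash
cat >> h.py <<'E'
def tray(p,th=-.137,o=(597.7,-110.3)):
    dx,dy=p[0]-o[0],p[1]-o[1];c,s=np.cos(th),np.sin(th);return np.round([c*dx+s*dy,-s*dx+c*dy],1)
E
python3 - <<'E'
from h import *
s=monitor.read_state();print(s['eef_pos'],tray(s['eef_pos']),s['force'])
E
```

```text
[ 594.32772908 -110.63568783   38.12613076] [-3.3 -0.8] [-5.03810992 -0.33338769 -0.60803579]
```

Call:
drive_tool --motion '[{"fingers":0.15,"linear":[0,0.005,0],"twist":0},{"fingers":0.15,"linear":[0,0.005,0],"twist":0},{"fingers":0.15,"linear":[0,0.005,0],"twist":0},{"fingers":0.15,"linear":[0,0.005,0],"twist":0},{"fingers":0.15,"linear":[0,0,0],"twist":0}]'

```text
clock: 11.55
eef_pos: [615.6, -113.7, 38.4]
tool_rot: [-3.141, -0.0, 1.429]
force: [-3.1, 0.1, -2.5]
width: 13.1
gripper_force: 1.4
```

Call:
drive_tool --motion '[{"fingers":0.15,"linear":[0,0.005,0],"twist":0},{"fingers":0.15,"linear":[0,0.005,0],"twist":0},{"fingers":0.15,"linear":[0,0.005,0],"twist":0},{"fingers":0.15,"linear":[0,0,0],"twist":0},{"fingers":0.15,"linear":[0,0,0],"twist":0}]'

```text
clock: 11.97
eef_pos: [630.6, -115.8, 38.5]
tool_rot: [3.141, -0.0, 1.429]
force: [-2.9, 0.2, -2.1]
width: 13.1
gripper_force: 1.3
```

```bash
python3 - <<'E'
from h import *
s=monitor.read_state();print(s['eef_pos'],tray(s['eef_pos']),s['force'])
E
```

```text
[ 630.5817921  -115.84575675   38.54345755] [33.3 -1. ] [-2.9387466   0.15960839 -2.07429458]
```

Call:
drive_tool --motion '[{"fingers":0.15,"linear":[0,0.002,0],"twist":0},{"fingers":0.15,"linear":[0,0.002,0],"twist":0},{"fingers":0.15,"linear":[0,0,0],"twist":0},{"fingers":0.15,"linear":[0,0,0],"twist":0}]'

```text
clock: 12.3
eef_pos: [633.6, -116.3, 38.6]
tool_rot: [-3.14, -0.0, 1.429]
force: [-5.0, 0.2, -1.5]
width: 12.6
gripper_force: 2.5
```

```bash
python3 - <<'E'
from h import *
s=monitor.read_state();print(s['eef_pos'],tray(s['eef_pos']),s['force'])
d=shot('wrist','w5');e=shot('scene','s5')
im=cv2.resize(e['color'][170:270,300:430],(520,400),interpolation=cv2.INTER_CUBIC)
w=cv2.convertScaleAbs(cv2.resize(d['color'][:200],(640,200)),alpha=1.5)
out=np.zeros((600,640,3),np.uint8);out[:400,:520]=im;out[400:]=w
cv2.imwrite('pics/c5.png',cv2.rotate(d['color'],cv2.ROTATE_90_COUNTERCLOCKWISE) if 0 else d['color'])
E
```

```text
[ 633.59320471 -116.27096609   38.56060757] [36.4 -1. ] [-5.04643319  0.15745817 -1.45243879]
```

View pics/c5.png

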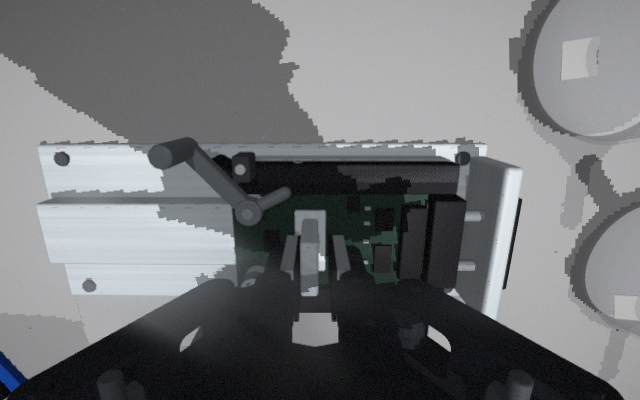

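The card is in the guides: rear edge at px x≈234, plug front near (425,235) right up to the connector block at (429–462), and the +y lever's nose at (285,192), beyond the catch at (242,165). I'll turn those into numbers.

```bash
python3 - <<'E'
from h import *
d=load('w5')
for n,u,v,z in [('rear edge',234,230,26),('rear edge hi',235,200,26),('catch top',242,165,45),('base back',38,170,5),('tongue end',38,204,20),('plug front',425,230,32),('conn face',428,200,32),('pin',248,213,33),('post',172,150,63),('nose',287,192,30),('board L edge',300,193,26),('tab front',318,220,58),('tab rear',303,220,58)]:
    p=at(d,(u,v),z);print(n,p[:2].round(1),tray(p))
g=cv2.imread('pics/w5.png').astype(int).sum(2);
for v in (205,225,240): print(v,[(i,int(g[v,i])) for i in range(396,470,2)])
E
```

```text
rear edge [ 592.2 -104.6] [-6.3  4.9]
rear edge hi [596.1 -88.8] [-4.5 21.1]
catch top [608.1 -68.9] [ 4.6 42.4]
base back [481.2 -60.7] [-122.2   33.2]
tongue end [487.9 -77.5] [-113.3   17.5]
plug front [ 688.6 -115.9] [90.8  6.8]
conn face [ 690.8 -100.5] [90.9 22.5]
pin [603.1 -94.3] [ 3.2 16.5]
post [588. -57.] [-16.9  51.5]
nose [623.4 -87.3] [22.3 26.3]
board L edge [629.2 -89.8] [28.4 24.6]
tab front [637.6 -93.7] [37.2 21.9]
tab rear [631.5 -92.8] [31.1 22. ]
205 [(396, 77), (398, 74), (400, 80), (402, 25), (404, 55), (406, 20), (408, 50), (410, 40), (412, 8), (414, 39), (416, 31), (418, 46), (420, 58), (422, 65), (424, 114), (426, 75), (428, 112), (430, 24), (432, 47), (434, 58), (436, 139), (438, 154), (440, 144), (442, 155), (444, 155), (446, 145), (448, 141), (450, 135), (452, 133), (454, 138), (456, 148), (458, 136), (460, 130), (462, 114), (464, 135), (466, 193), (468, 239)]
225 [(396, 73), (398, 59), (400, 13), (402, 22), (404, 47), (406, 55), (408, 155), (410, 143), (412, 131), (414, 154), (416, 137), (418, 141), (420, 146), (422, 137), (424, 133), (426, 55), (428, 25), (430, 29), (432, 74), (434, 152), (436, 158), (438, 138), (440, 132), (442, 152), (444, 140), (446, 135), (448, 138), (450, 126), (452, 141), (454, 132), (456, 113), (458, 131), (460, 122), (462, 125), (464, 221), (466, 230), (468, 238)]
240 [(396, 182), (398, 70), (400, 24), (402, 86), (404, 147), (406, 128), (408, 142), (410, 140), (412, 144), (414, 146), (416, 137), (418, 141), (420, 137), (422, 137), (424, 114), (426, 20), (428, 36), (430, 33), (432, 114), (434, 129), (436, 142), (438, 128), (440, 132), (442, 128), (444, 137), (446, 116), (448, 122), (450, 118), (452, 111), (454, 136), (456, 135), (458, 110), (460, 113), (462, 214), (464, 236), (466, 239), (468, 241)]
```

Call:
drive_tool --motion '[{"fingers":0.15,"linear":[0,0.001,0],"twist":0},{"fingers":0.15,"linear":[0,0.001,0],"twist":0},{"fingers":0.15,"linear":[0,0,0],"twist":0}]'

```text
clock: 12.65
eef_pos: [635.1, -116.4, 38.6]
tool_rot: [-3.139, -0.001, 1.429]
force: [-6.3, 1.1, -0.1]
width: 13.0
gripper_force: 3.1
```

```bash
python3 - <<'E'
from h import *
s=monitor.read_state();print(s['eef_pos'],tray(s['eef_pos']),s['force'])
a=load('w5');d=shot('wrist','w6')
g0=cv2.imread('pics/w5.png').astype(int).sum(2);g=cv2.imread('pics/w6.png').astype(int).sum(2)
for v in (225,235,245): print(v,[int(x) for x in g[v-2:v+3,418:470:2].mean(0)])
for n,u,z,y in [('pred',0,26,0)]:
    for x in (90.5,92,94,95,96,97):
        th=-.137;X=np.array([597.7,-110.3,32])+np.array([np.cos(th)*x-np.sin(th)*8,np.sin(th)*x+np.cos(th)*8,0]);print(x,proj(d,X).round(1),proj(a,X).round(1))
E
```

```text
[ 635.08825307 -116.42346092   38.56913258] [37.9 -1. ] [-6.28133592  1.09477623 -0.11680808]
225 [143, 137, 133, 145, 85, 18, 30, 60, 141, 142, 145, 137, 142, 139, 135, 127, 125, 128, 126, 127, 126, 131, 119, 208, 236, 241]
235 [133, 135, 138, 100, 25, 23, 31, 92, 145, 137, 135, 136, 133, 133, 132, 126, 122, 124, 126, 120, 118, 126, 179, 240, 241, 238]
245 [131, 132, 124, 99, 25, 31, 56, 138, 135, 131, 131, 129, 122, 127, 127, 124, 121, 122, 118, 120, 117, 122, 233, 239, 237, 243]
90.5 [421.5 227.9] [424.5 227.8]
92 [424.5 227.8] [427.5 227.8]
94 [428.5 227.8] [431.5 227.8]
95 [430.5 227.8] [433.5 227.8]
96 [432.5 227.8] [435.5 227.8]
97 [434.5 227.8] [437.5 227.7]
```

The connector's edge moved along with the card on the last push, so the card has met the connector. Next I retreat and go round to the +y lever.

Call:
drive_tool --motion '[{"fingers":0.18,"linear":[0,-0.002,0],"twist":0},{"fingers":0.18,"linear":[0,0,-0.015],"twist":0},{"fingers":0.18,"linear":[0,0,-0.025],"twist":0},{"fingers":0.1,"linear":[0,0,-0.025],"twist":0},{"fingers":0,"linear":[0.01,-0.01,0],"twist":0}]'

```text
clock: 13.12
eef_pos: [632.8, -110.2, 110.1]
tool_rot: [3.125, 0.004, 1.426]
force: [1.1, -0.6, -0.0]
width: 0.1
gripper_force: 0.0
```

Call:
drive_tool --motion '[{"fingers":0,"linear":[0.025,-0.02,0],"twist":0},{"fingers":0,"linear":[0.025,-0.02,0],"twist":0},{"fingers":0,"linear":[0.017,-0.006,0],"twist":0},{"fingers":0,"linear":[0,0,0],"twist":0},{"fingers":0,"linear":[0,0,0],"twist":0}]'

```text
clock: 13.53
eef_pos: [592.0, -31.4, 104.8]
tool_rot: [3.137, -0.0, 1.431]
force: [0.7, -0.2, 0.2]
width: -0.0
gripper_force: 0.0
```

```bash
cat >> h.py <<'E'
def gt(x,y,z,yaw=np.pi/2-.137):
    th=-.137;c,s=np.cos(th),np.sin(th);p=monitor.read_state()
    print('tray',tray(p['eef_pos']),'F',p['force'].round(1)); goto([597.7+c*x-s*y,-110.3+s*x+c*y,z],yaw)
E
python3 - <<'E'
from h import *
gt(-20,74,44)
E
```

```text
tray [-16.4  77.4] F [ 0.7 -0.2  0.2]
at [592.  -31.4 104.8] [ 3.1368e+00 -3.0000e-04  1.4313e+00] w -0.03706864284082628 t 13.5333 
 local [-3.4 -3.6 60.8] twist -0.0025
```

Call:
drive_tool --motion '[{"fingers":0,"linear":[-0.002,-0.004,0.02],"twist":-0.003},{"fingers":0,"linear":[0,0,0.025],"twist":0},{"fingers":0,"linear":[0,0,0.016],"twist":0},{"fingers":0,"linear":[0,0,0],"twist":0},{"fingers":0,"linear":[0,0,0],"twist":0}]'

```text
clock: 13.95
eef_pos: [586.5, -35.8, 42.7]
tool_rot: [3.14, 0.001, 1.43]
force: [-0.3, -0.3, 0.8]
width: -0.1
gripper_force: 0.0
```

```bash
python3 - <<'E'
from h import *
gt(-21,66,44)
E
```

```text
tray [-21.3  72.3] F [-0.3 -0.3  0.8]
at [586.5 -35.8  42.7] [3.1405e+00 1.3000e-03 1.4298e+00] w -0.10892816029351979 t 13.95 
 local [-6.3  0.3 -1.3] twist -0.004
```

Call:
drive_tool --motion '[{"fingers":0,"linear":[-0.006,0.001,0],"twist":0},{"fingers":0,"linear":[-0.004,-0.003,0],"twist":0},{"fingers":0,"linear":[-0.0035,-0.003,0],"twist":0},{"fingers":0,"linear":[-0.0035,-0.0025,0],"twist":0},{"fingers":0,"linear":[-0.0035,-0.002,0],"twist":0}]'

```text
clock: 14.37
eef_pos: [573.5, -53.3, 43.6]
tool_rot: [3.14, -0.0, 1.432]
force: [0.9, 1.2, 0.8]
width: -0.3
gripper_force: 0.6
```

Call:
drive_tool --motion '[{"fingers":0,"linear":[-0.004,-0.0015,0],"twist":0},{"fingers":0,"linear":[-0.004,-0.001,0],"twist":0},{"fingers":0,"linear":[0,0,0],"twist":0},{"fingers":0,"linear":[0,0,0],"twist":0}]'

```text
clock: 14.7
eef_pos: [569.7, -61.2, 42.8]
tool_rot: [3.142, 0.001, 1.431]
force: [-0.3, -0.0, 0.6]
width: -0.2
gripper_force: 0.0
```

```bash
python3 - <<'E'
from h import *
gt(-32.5,36,44)
E
```

```text
tray [-34.5  44.8] F [-0.3 -0.   0.6]
at [569.7 -61.2  42.8] [3.1415e+00 6.0000e-04 1.4310e+00] w -0.2190419892613132 t 14.7 
 local [-8.8  2.  -1.2] twist -0.0028
```

Call:
drive_tool --motion '[{"fingers":0,"linear":[-0.004,0.0005,0],"twist":0},{"fingers":0,"linear":[-0.004,0.001,0],"twist":0},{"fingers":0,"linear":[-0.003,0.001,0],"twist":0},{"fingers":0,"linear":[-0.003,0.001,0],"twist":0}]'

```text
clock: 15.03
eef_pos: [570.6, -74.1, 42.5]
tool_rot: [-3.14, -0.001, 1.432]
force: [-0.9, 3.6, 0.8]
width: -0.1
gripper_force: 1.7
```

Call:
drive_tool --motion '[{"fingers":0,"linear":[-0.002,0.001,0],"twist":0},{"fingers":0,"linear":[-0.002,0.001,0],"twist":0},{"fingers":0,"linear":[-0.002,0.001,0],"twist":0}]'

```text
clock: 15.28
eef_pos: [572.9, -80.5, 42.5]
tool_rot: [-3.14, -0.001, 1.432]
force: [-3.1, 6.7, -0.1]
width: 0.3
gripper_force: 3.5
```

```bash
python3 - <<'E'
from h import *
gt(-27,25.6,44)
E
```

```text
tray [-28.6  26.1] F [-3.1  6.7 -0.1]
at [572.9 -80.5  42.5] [-3.1400e+00 -1.0000e-03  1.4321e+00] w 0.29930273730858 t 15.2833 
 local [-0.5  1.6 -1.5] twist -0.0017
```

Call:
drive_tool --motion '[{"fingers":0,"linear":[-0.0015,0.0005,0],"twist":0},{"fingers":0,"linear":[-0.0015,0.0005,0],"twist":0},{"fingers":0,"linear":[0,0,0],"twist":0},{"fingers":0,"linear":[0,0,0],"twist":0}]'

```text
clock: 15.62
eef_pos: [572.9, -80.9, 42.5]
tool_rot: [-3.138, -0.004, 1.434]
force: [-4.8, 8.2, 2.2]
width: 0.1
gripper_force: 4.2
```

```bash
python3 - <<'E'
from h import *
gt(-27,25.6,44)
E
```

```text
tray [-28.6  25.7] F [-4.8  8.2  2.2]
at [572.9 -80.9  42.5] [-3.1377 -0.0043  1.4336] w 0.13063896306224404 t 15.6167 
 local [-0.1  1.6 -1.5] twist -0.0002
```

Call:
drive_tool --motion '[{"fingers":0,"linear":[-0.002,0,0],"twist":0},{"fingers":0,"linear":[-0.002,0,0],"twist":0},{"fingers":0,"linear":[-0.002,0,0],"twist":0},{"fingers":0,"linear":[0,0,0],"twist":0}]'

```text
clock: 15.95
eef_pos: [572.7, -81.8, 42.5]
tool_rot: [-3.137, -0.011, 1.437]
force: [-3.6, 17.1, 4.7]
width: 0.2
gripper_force: 8.5
```

```bash
python3 - <<'E'
from h import *
gt(-27,25.6,44)
E
```

```text
tray [-28.7  24.8] F [-3.6 17.1  4.7]
at [572.7 -81.8  42.5] [-3.1367 -0.0107  1.4366] w 0.1901990076849613 t 15.95 
 local [ 0.8  1.7 -1.5] twist 0.0028
```

Call:
drive_tool --motion '[{"fingers":0,"linear":[0.02,0,0],"twist":0},{"fingers":0,"linear":[0,0,-0.03],"twist":0},{"fingers":0,"linear":[0,0,-0.03],"twist":0},{"fingers":0,"linear":[-0.035,0.002,0],"twist":0},{"fingers":0,"linear":[-0.035,0.002,0],"twist":0}]'

```text
clock: 16.37
eef_pos: [573.8, -140.1, 105.1]
tool_rot: [3.134, 0.002, 1.438]
force: [0.6, -1.7, -0.4]
width: 0.0
gripper_force: 0.0
```

Call:
drive_tool --motion '[{"fingers":0,"linear":[-0.03,0.002,0],"twist":0},{"fingers":0,"linear":[-0.012,0,0],"twist":0},{"fingers":0,"linear":[0,0,0],"twist":0},{"fingers":0,"linear":[0,0,0],"twist":0}]'

```text
clock: 16.7
eef_pos: [566.7, -183.4, 102.9]
tool_rot: [3.14, 0.001, 1.43]
force: [0.0, 0.1, 0.9]
width: -0.1
gripper_force: 0.0
```

```bash
python3 - <<'E'
from h import *
gt(-20,-74,44)
E
```

```text
tray [-20.7 -76.7] F [0.  0.1 0.9]
at [ 566.7 -183.4  102.9] [3.1403e+00 8.0000e-04 1.4296e+00] w -0.13973305708695333 t 16.7 
 local [ 2.7  0.7 58.9] twist -0.0042
```

Call:
drive_tool --motion '[{"fingers":0,"linear":[0.001,0.002,0.02],"twist":-0.004},{"fingers":0,"linear":[0,0,0.025],"twist":0},{"fingers":0,"linear":[0,0,0.014],"twist":0},{"fingers":0,"linear":[0,0,0],"twist":0},{"fingers":0,"linear":[0,0,0],"twist":0}]'

```text
clock: 17.12
eef_pos: [568.6, -179.6, 43.2]
tool_rot: [-3.14, -0.001, 1.438]
force: [-0.5, -0.2, 0.9]
width: -0.3
gripper_force: 0.0
```

```bash
python3 - <<'E'
from h import *
gt(-20,-66,44)
E
```

```text
tray [-19.3 -72.7] F [-0.5 -0.2  0.9]
at [ 568.6 -179.6   43.2] [-3.1403e+00 -8.0000e-04  1.4379e+00] w -0.3426747563312435 t 17.1167 
 local [ 6.7 -0.6 -0.8] twist 0.0041
```

Call:
drive_tool --motion '[{"fingers":0,"linear":[0.006,-0.001,0],"twist":0.004},{"fingers":0,"linear":[0.004,-0.003,0],"twist":0},{"fingers":0,"linear":[0.0035,-0.003,0],"twist":0},{"fingers":0,"linear":[0.0035,-0.002,0],"twist":0},{"fingers":0,"linear":[0.0035,-0.002,0],"twist":0}]'

```text
clock: 17.53
eef_pos: [560.5, -159.6, 44.6]
tool_rot: [3.141, 0.001, 1.432]
force: [-0.4, -1.5, 1.5]
width: -0.1
gripper_force: 0.8
```

Call:
drive_tool --motion '[{"fingers":0,"linear":[0.004,-0.0015,0],"twist":0},{"fingers":0,"linear":[0.004,-0.001,0],"twist":0},{"fingers":0,"linear":[0,0,0],"twist":0}]'

```text
clock: 17.78
eef_pos: [558.6, -149.9, 43.7]
tool_rot: [-3.14, -0.001, 1.433]
force: [-0.1, -0.1, 0.1]
width: 0.1
gripper_force: 0.0
```

```bash
python3 - <<'E'
from h import *
gt(-31.5,-36,44)
E
```

```text
tray [-33.4 -44.6] F [-0.1 -0.1  0.1]
at [ 558.6 -149.9   43.7] [-3.1404e+00 -1.0000e-03  1.4327e+00] w 0.13668854319072962 t 17.7833 
 local [ 8.6  1.8 -0.3] twist -0.0011
```

Call:
drive_tool --motion '[{"fingers":0,"linear":[0.004,0.0005,0],"twist":0},{"fingers":0,"linear":[0.004,0.001,0],"twist":0},{"fingers":0,"linear":[0.003,0.001,0],"twist":0},{"fingers":0,"linear":[0.003,0.001,0],"twist":0}]'

```text
clock: 18.12
eef_pos: [564.6, -137.4, 43.6]
tool_rot: [-3.141, -0.0, 1.432]
force: [-1.0, -1.4, -0.0]
width: 0.3
gripper_force: 0.6
```

Call:
drive_tool --motion '[{"fingers":0,"linear":[0.002,0.001,0],"twist":0},{"fingers":0,"linear":[0.002,0.001,0],"twist":0},{"fingers":0,"linear":[0.002,0.001,0],"twist":0}]'

```text
clock: 18.37
eef_pos: [568.2, -132.5, 43.8]
tool_rot: [-3.141, 0.0, 1.432]
force: [-2.4, -2.9, 0.6]
width: 0.0
gripper_force: 1.6
```

Call:
drive_tool --motion '[{"fingers":0,"linear":[0.002,0.0005,0],"twist":0},{"fingers":0,"linear":[0.002,0,0],"twist":0},{"fingers":0,"linear":[0.002,0,0],"twist":0},{"fingers":0,"linear":[0,0,0],"twist":0}]'

```text
clock: 18.7
eef_pos: [569.4, -130.3, 44.1]
tool_rot: [3.14, 0.005, 1.43]
force: [-2.4, -8.2, 0.3]
width: -0.4
gripper_force: 4.1
```

```bash
python3 - <<'E'
from h import *
gt(-27,-25.6,44)
E
```

```text
tray [-25.3 -23.7] F [-2.4 -8.2  0.3]
at [ 569.4 -130.3   44.1] [3.1401 0.005  1.4296] w -0.3602261248573174 t 18.7 
 local [-1.9 -1.6  0.1] twist -0.0042
```

Call:
drive_tool --motion '[{"fingers":0,"linear":[0.002,0,0],"twist":0},{"fingers":0,"linear":[0.002,0,0],"twist":0},{"fingers":0,"linear":[0.002,0,0],"twist":0},{"fingers":0,"linear":[0,0,0],"twist":0}]'

```text
clock: 19.03
eef_pos: [569.6, -129.2, 44.5]
tool_rot: [3.139, 0.011, 1.427]
force: [-4.5, -14.8, 2.2]
width: 0.2
gripper_force: 8.0
```

```bash
python3 - <<'E'
from h import *
gt(-27,-25.6,44)
E
```

```text
tray [-25.3 -22.6] F [ -4.5 -14.8   2.2]
at [ 569.6 -129.2   44.5] [3.1388 0.0107 1.4266] w 0.16174534680317373 t 19.0333 
 local [-3.1 -1.7  0.5] twist -0.0072
```

Call:
drive_tool --motion '[{"fingers":0,"linear":[-0.02,0,0],"twist":0},{"fingers":0,"linear":[-0.01,0,-0.03],"twist":0},{"fingers":0,"linear":[-0.01,0,-0.035],"twist":0},{"fingers":0,"linear":[-0.02,0.02,-0.02],"twist":0},{"fingers":0,"linear":[-0.01,0.01,0],"twist":0}]'

```text
clock: 19.45
eef_pos: [595.0, -197.3, 134.3]
tool_rot: [3.131, 0.002, 1.431]
force: [1.8, -0.8, -0.3]
width: 0.1
gripper_force: 0.0
```

Call:
drive_tool --motion '[{"fingers":0,"linear":[0,0,0],"twist":0},{"fingers":0,"linear":[0,0,0],"twist":0},{"fingers":0,"linear":[0,0,0],"twist":0}]'

```text
clock: 19.7
eef_pos: [589.7, -192.1, 127.9]
tool_rot: [-3.139, -0.002, 1.433]
force: [0.2, 0.2, -0.6]
width: -0.4
gripper_force: 0.0
```

```bash
python3 - <<'E'
from h import *
gt(-27,-90,44)
d=shot('wrist','w7');t=shot('top','t7')
print([proj(d,[597.7+x*.9906+y*.1366,-110.3-x*.1366+y*.9906,z]).round(0).tolist() for x,y,z in [(0,0,26),(-27,9.6,63),(-27,-9.6,63),(4.5,41,45),(4.5,-41,45),(100,0,32)]])
w=cv2.convertScaleAbs(d['color'],alpha=1.4);cv2.imwrite('pics/c7.png',cv2.resize(w[:,60:560],(800,640))[:600])
E
```

```text
tray [  3.3 -82.2] F [ 0.2  0.2 -0.6]
at [ 589.7 -192.1  127.9] [-3.1394e+00 -2.1000e-03  1.4327e+00] w -0.39336617391764134 t 19.7 
 local [ -7.9 -30.3  83.9] twist -0.0011
[[311.0, 85.0], [266.0, 65.0], [267.0, 98.0], [318.0, 16.0], [318.0, 145.0], [452.0, 85.0]]
```

View pics/c7.png

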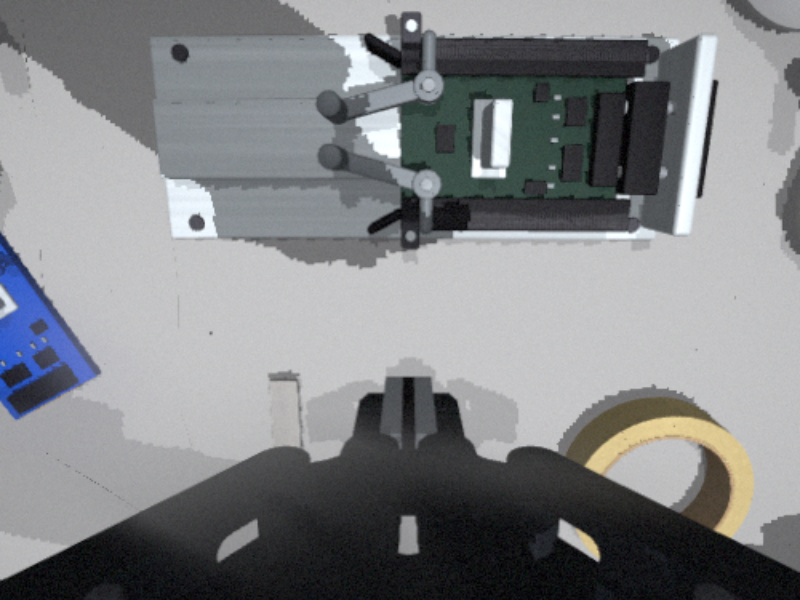

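Both levers are folded inward with posts at (330,104) and (331,157), pins at (428,85) and (427,184), and noses behind the catches. The card's rear edge, at px 401, is level with the mouths. I'll check the lever angles.

```bash
python3 - <<'E'
from h import *
d=load('w7')
f=lambda u,v,z:tray(at(d,(60+u/1.6,v/1.6),z))
for n,u,v,z in [('postL',330,104,63),('postR',331,157,63),('pinL',428,85,35),('pinR',427,184,35),('rear a',401,130,26),('rear b',401,190,26),('catchL',411,27,45),('catchR',411,236,45),('tabtop',500,133,58)]: print(n,f(u,v,z))
for a,b in (('L',1),('R',-1)):
    P=f(330,104,63) if b==1 else f(331,157,63);Q=f(428,85,35) if b==1 else f(427,184,35);e=P-Q;print(a,np.degrees(np.arctan2(-e[1]*b,-e[0])),np.hypot(*e))
E
```

```text
postL [-26.8   9.6]
postR [-27.2  -9.7]
pinL [11.2 20.4]
pinR [ 11.1 -20.7]
rear a [-0.5  2.8]
rear b [ -0.7 -23.7]
catchL [ 3.9 40.4]
catchR [  3.9 -42.6]
tabtop [38.8 -0.6]
L 15.865707802773823 39.504936400404446
R 16.02439727038601 39.848337481004144
```

Everything matches the home values: levers 15–16° inward, pins at x = 11, rear edge flush. The robot is touching nothing, so I hand in.

```bash
python3 -c "
from cell import ctrl; print(ctrl.finish_job())"
```

```text
the job is handed in; nothing more can be done
None
```

The card is fully home with both levers closed, as measured in the last wrist picture: rear edge flush with the mouths to within 1 mm, and levers about 15° inward. The job was handed in at about 20 s with the robot touching nothing and the bystanders untouched, but no verdict came back.

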